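Shake the stuck modules out of the upturned kit tub

ROBOT

A 6-joint arm with a two-finger parallel gripper is mounted at the origin on the work surface. World frame = base frame: x ahead of the robot, y to its left, z up, the work surface at z = 0. Lengths are in m, angles in degrees, forces in N, time in s.
With the tool pointing down it reaches from about 0.4 to 0.825 m from the base axis. Payload 7 kg.
Tool frame: the origin (TCP) lies between the finger pads; the fingertips stand 19 mm ahead of it and the grasp point (between the pads) is the TCP; y points along the fingers, x is the direction in which the jaws open and shut, and the axes are right-handed (so a half turn about y gives the same grasp; the last joint's range is limited). The gripper opens to 88 mm and grips with 3 to 60 N. Pads are 19 mm wide; open, the fingers measure 130 mm over their backs; the gripper's body (78 mm by 193 mm) begins 47 mm behind the grasp point.
Start: joints at [87.439, 20.546, 0.682, 0, -70.136, -16.507], TCP at [0.221, 0.638, 0.246] pointing down, gripper open.
Joint ranges: [-176.03, 176.03], [-82.01, 121.73], [-58.28, 71.71], [-173.87, 95.51], [-174.79, -0.11], [-173.66, 173.66]. Speed limits (degrees/s): [136.94, 136.94, 172.46, 180, 180, 180].

INTERFACE

Orientations are given as [roll, pitch, yaw] about the fixed x, y, z axes, in that order (R = Rz(yaw) Ry(pitch) Rx(roll)).
In Python, from plant import r gives the robot as it stands. The module is installed in compiled form; this text tells all that it offers.
- The arm moves only by the tool jog_arm, never from a script. Its argument "steps" is a list of rows, each a list of 5 numbers: the closure, from 0 (fully open) to 1 (shut), then the shift along the tool's x, y, z in m, then the turn about the tool's y in degrees. In form: [[jaw, x, y, z, turn], ...]. A call has 1 to 12 rows; each row shifts and turns the commanded pose from where the row before left it, along the tool's axes as they then stand; what a row does not reach is not made up. A row lasts 1/12 s, in which the tool goes at most 41.7 mm and 7.16 degrees, less where a joint would pass 70% of its speed; a pose out of reach is approached as far as the arm can. A call with a gripper value outside its range is refused whole. The fingers move at their own pace and stop on an object; "squeeze" is the grip in N (left out, the last holds). Time passes only in rows, so rows that do not move let the fingers close. It gives the time, the measured TCP pose, the force and the opening at its end, in the units of the state.
- r.get_state(): the state, without advancing time (a new reading comes with each control period).
- r.capture(name): name is "side" or "top"; returns a dict with "image" (384x512x3 uint8, red, green, blue), "vfov" (degrees; the focal length in pixels is half the picture's height over the tangent of half this angle, whatever the lens; pixels are square), "cx", "cy" (the principal point, pixels), "R" (3x3) and "t" (3): a world point X has camera coordinates R X + t. Camera axes: x right, y down, z forward; pixel columns grow to the right and rows downward; lengths in m; the calibration is good to about 2 mm. A picture is of the moment at which its call begins. There is no depth.
- r.close_job(): hands the job in, once; it reports no verdict.
The state is a dict: "time_s": time; "joints": joint angles; "qd": joint speeds; "joint_torque": joint torques, N m; "tcp_pos": TCP position; "eef_rot": TCP orientation; "contact_force": force on the tool from outside, world axes, zero at the start; "moment": the same for the moment, N m; "gripper_width": finger opening in m.
Only numpy, scipy, OpenCV 4.12 (cv2) and the standard library are available. Lean on these libraries where they do the work, as an engineer would, in place of code of your own. Each camera call takes 0.05 s, during which the arm holds its last target.

TASK

Someone turned the kit tub upside down on the plywood board, but three sensor modules are still caught inside it, on the half cover of its mouth. Take the tub over to the open sorting tray and, keeping it low and never tipped beyond about 40 degrees from mouth down, shake it there until it feels no lighter and all three modules have dropped into the tray. Then set the empty tub down gently on the black rubber mat, mouth down, squarely within the mat, let go, and leave the other things on the table undisturbed.

Things in the scene. Friction and masses are not known exactly. Their poses are not given: they have to be found in the camera images.
- tub: grey plastic tub standing upside down on the plywood board: 170 mm (its x) by 66 mm (its y) by 80 mm high, walls 4 mm, 220 g empty, gripped across its 66 mm width. Origin at the centre of its mouth plane (lower rim); its z points up to the closed bottom, now on top. Its mouth is half covered (see tub_open). A small blank label on the outside of the +x end marks the open half
- tub_grip (a point): good grip point of the tub, taken from above: 58 mm above its mouth plane, 22 mm below its upper face, on its centre line
- tub_open (a point): centre of the open half of the mouth, 43 mm to the tub's +x from its origin: the mouth is open from x = 6 to 81 mm, 58 mm wide; a 4 mm thick cover closes the rest, its free edge turned 4 mm into the tub as a 20 mm long ramp, which catches the modules. Quick short strokes to +x that stop dead (back slowly: fast ones fling), open end dipped 30 to 40 degrees, jolt them out. Level and calm they stay
- module_a: one of three like white sensor modules, a plain block 62 x 24 x 24 mm (long along its x), 65 to 100 g; origin at the centre of a 62 x 24 face (its underside at the start). They start loose in the tub on its half cover, two side by side and one on top, hidden from above; their friction is not known exactly
- module_b: one of three like white sensor modules, a plain block 62 x 24 x 24 mm (long along its x), 65 to 100 g; origin at the centre of a 62 x 24 face (its underside at the start). They start loose in the tub on its half cover, two side by side and one on top, hidden from above; their friction is not known exactly
- module_c: one of three like white sensor modules, a plain block 62 x 24 x 24 mm (long along its x), 65 to 100 g; origin at the centre of a 62 x 24 face (its underside at the start). They start loose in the tub on its half cover, two side by side and one on top, hidden from above; their friction is not known exactly
- tray: open light-grey sorting tray, fixed, 250 mm (its x) by 290 mm (its y), 50 mm high, walls and floor 5 mm; origin at the centre of its underside, on the table
- board: plywood board under the tub at the start, fixed, 240 mm (its x) by 130 mm (its y), 6 mm thick; origin at the centre of its underside. It can be on the left or on the right of the tray
- mat: black rubber mat, fixed, 240 mm (its x) by 130 mm (its y), 6 mm thick; origin at the centre of its underside. It lies on the other side of the tray from the board; the tub belongs on it with its long side along the mat's long side (either way round)
- controller: bystander, leave alone: white controller box with a black display, 85 x 62 x 26 mm; origin at its underside
- signal: bystander, leave alone: model traffic signal lying flat: three lamp blocks on a 50 x 150 mm plate, 34 mm high; origin at its underside
- wheel: bystander, leave alone: rubber-tyred model wheel lying flat, 68 mm across, 28 mm high; origin at its underside
- mug: bystander, leave alone: white mug, 80 mm across, 90 mm high; origin at its underside
- driver: bystander, leave alone: screwdriver with a black handle, lying; origin at its underside
- beam: bystander, leave alone: yellow model beam with holes, 140 x 16 x 16 mm, lying; origin at its underside

How it is judged (in metres and radians):
On the way, in this order (a step that is already met when the one before it is completed fails the run):
1. the tub, mouth down and off the table, is over the tray (height (world z) of tub above 0.04 m and angle between tub's own z axis and vertical below 0.9 rad and x of tub in the frame of tray between -0.12 and 0.12 m and y of tub in the frame of tray between -0.14 and 0.14 m), for 0.1 s.
2. all three modules are out, in the tray, while the tub is still held off the table (x of module_a in the frame of tray between -0.12 and 0.12 m and y of module_a in the frame of tray between -0.14 and 0.14 m and z of each of module_a, module_b, module_c in the frame of tray below 0.055 m and x of module_b in the frame of tray between -0.12 and 0.12 m and y of module_b in the frame of tray between -0.14 and 0.14 m and x of module_c in the frame of tray between -0.12 and 0.12 m and y of module_c in the frame of tray between -0.14 and 0.14 m and height (world z) of tub above 0.04 m and contact force between the fingers and tub above 0.5 N and z of each of module_a, module_b, module_c in the frame of tub below 0 m), for 0.2 s.
At the end, for the whole second after the job is handed in: all three modules at rest in the tray (origins inside its walls, under 55 mm up); the tub released, at rest, mouth down (within 0.06 rad) on the mat, centred within 34 mm along and 30 mm across it, its long side within 0.22 rad of the mat's (x of module_a in the frame of tray between -0.12 and 0.12 m and y of module_a in the frame of tray between -0.14 and 0.14 m and z of each of module_a, module_b, module_c in the frame of tray below 0.055 m and x of module_b in the frame of tray between -0.12 and 0.12 m and y of module_b in the frame of tray between -0.14 and 0.14 m and x of module_c in the frame of tray between -0.12 and 0.12 m and y of module_c in the frame of tray between -0.14 and 0.14 m and linear speed of each of module_a, module_b, module_c below 0.03 m/s and x of tub in the frame of mat between -0.034 and 0.034 m and y of tub in the frame of mat between -0.03 and 0.03 m and z of tub in the frame of mat below 0.012 m and angle between the x axis of tub and the x axis of mat, either way round below 0.22 rad and angle between tub's own z axis and vertical below 0.06 rad and linear speed of tub below 0.02 m/s and contact force between the fingers and tub below 0.1 N); the robot touches nothing.
It fails at once if the tub is turned more than 52 degrees away from mouth down (angle between tub's own z axis and vertical above 0.9 rad).
It fails at once if a module falls from too high (faster than 2.2 m/s, some 25 cm) (linear speed of any of module_a, module_b, module_c above 2.2 m/s).
It fails at once if the tub is banged down on the mat (over 60 N) (contact force between tub and mat above 60 N).
It fails at once if another thing on the table is moved by more than 30 mm (distance of any of controller, signal, wheel, mug, driver, beam from where it was at the start of the episode above 0.03 m).
It also fails if it takes over 51 s, if anything falls off the work surface, if the arm or the gripper's body presses on something with over 40 N, if the wrist force passes 120 N, or if a joint passes its speed limit or range.

## Working session

There is one attempt and no reset: what is moved stays moved. The work goes in short steps, Python scripts to look and compute and a tool call to move; the robot and the scene stay as the last step left them, time stands still between calls to the robot, and variables do not carry over. Pictures are saved under pics/ and viewed, and the job is handed in when it is done.

Besides the shell and the picture viewer there is one more tool, called as a command line: name --pt "numbers of a row" for each row, then --argument value for the rest. jog_arm: Moves the arm, as the interface text tells. Its arguments: {"type":"object","properties":{"steps":{"type":"array","items":{"type":"array","items":{"type":"number"}}},"squeeze":{"type":"number"}},"required":["steps"]}

```bash
mkdir -p pics; ls; python3 - <<'E'
from plant import r
import cv2,pickle
s=r.get_state()
for k,v in s.items(): print(k,v)
for n in("side","top"):
    c=r.capture(n); cv2.imwrite(f"pics/{n}0.png",c["image"][:,:,::-1]); pickle.dump(c,open(f"{n}0.pkl","wb"))
    print(n,c["vfov"],c["cx"],c["cy"],c["R"],c["t"])
E
```

```text
pics
time_s 0.0
joints [ 8.74409496e+01  2.05916264e+01  6.34452396e-01 -1.73116223e-02
 -7.01348606e+01 -1.65083454e+01]
qd [ 0.0086035  -0.06288335 -0.03334582  0.05602783 -0.01905793  0.01562679]
joint_torque [-1.99060883e-04 -5.82723570e+01  2.93056583e+01  6.99726149e+00
  7.02795209e-03 -1.59281194e-04]
tcp_pos [0.22038349 0.63754492 0.24463448]
eef_rot [-8.99894489e+01 -9.28653652e-02 -1.09073300e+02]
contact_force [-0.2836431   0.07423683  0.20618106]
moment [-0.02263084 -0.01165206 -0.06062879]
gripper_width 0.08722778016198131
side 52.072800635129724 255.87591937913737 194.29018580806593 [[ 0.99865767 -0.05163544 -0.00408005]
 [-0.03295054 -0.5725506  -0.81920697]
 [ 0.03996407  0.81824177 -0.57348347]] [-0.54432327  0.06492124  1.1133227 ]
top 46.695305854387186 253.35987730283767 197.45093267310196 [[-0.01555084 -0.99958405 -0.02428794]
 [-0.98319553  0.0197057  -0.18148892]
 [ 0.18189204  0.02105749 -0.98309301]] [0.0361092  0.53377081 1.38251865]
```

View pics/side0.png

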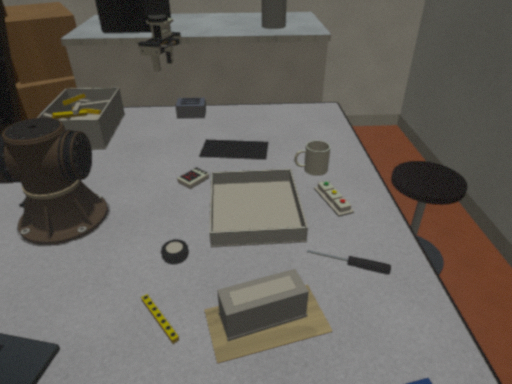

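View pics/top0.png

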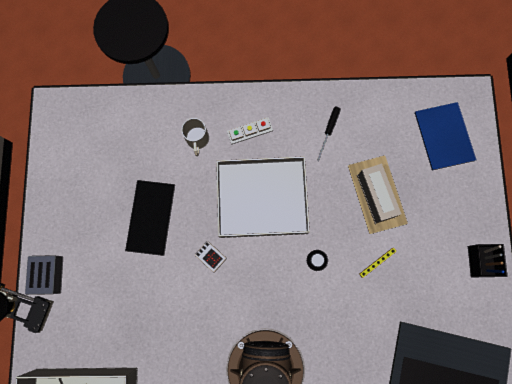

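```bash
python3 - <<'E'
import cv2,numpy as np
a=cv2.imread("pics/side0.png")[260:360,190:340]; b=cv2.imread("pics/top0.png")[145:245,335:425]
a=cv2.resize(a,None,fx=3.2,fy=3.2,interpolation=cv2.INTER_CUBIC); b=cv2.resize(b,None,fx=3.2,fy=3.2,interpolation=cv2.INTER_CUBIC)
cv2.imwrite("pics/crop0.png",np.hstack([a,b]))
E
```

```text
(no output)
```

View pics/crop0.png

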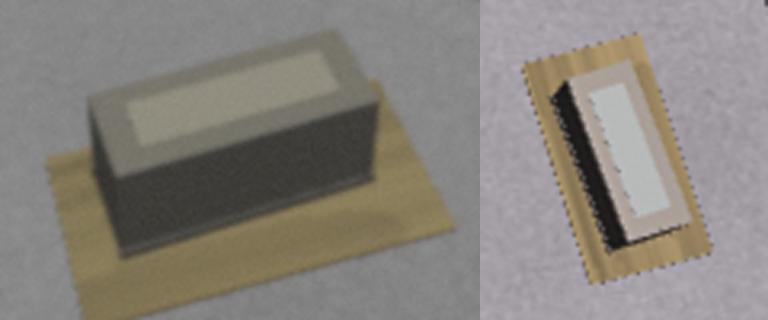

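```bash
cat > h.py <<'E'
import numpy as np,cv2,pickle
def load(n): return pickle.load(open(n,"rb"))
def cast(c,uv,z):
    uv=np.atleast_2d(np.asarray(uv,float)); f=192/np.tan(np.radians(c["vfov"])/2)
    R=np.array(c["R"]);t=np.array(c["t"]); o=-R.T@t
    d=np.c_[(uv[:,0]-c["cx"])/f,(uv[:,1]-c["cy"])/f,np.ones(len(uv))]@R
    return o+d*((z-o[2])/d[:,2])[:,None]
def proj(c,X):
    X=np.atleast_2d(X); f=192/np.tan(np.radians(c["vfov"])/2)
    p=X@np.array(c["R"]).T+np.array(c["t"]); return np.c_[f*p[:,0]/p[:,2]+c["cx"],f*p[:,1]/p[:,2]+c["cy"]]
def rect(c,mask,z):
    cs,_=cv2.findContours(mask.astype(np.uint8),cv2.RETR_EXTERNAL,cv2.CHAIN_APPROX_NONE)
    k=max(cs,key=cv2.contourArea)
    P=cast(c,k[:,0,:],z)[:,:2]
    (x,y),(w,h),a=cv2.minAreaRect((P*1000).astype(np.float32))
    if w<h: a+=90;w,h=h,w
    return x/1000,y/1000,w,h,(a+90)%180-90, k[:,0].min(0),k[:,0].max(0)
E
python3 - <<'E'
from h import *
T=load("top0.pkl");S=load("side0.pkl")
for c in(T,S): print("cam",-c["R"].T@c["t"])
def box(u0,v0,u1,v1):
    m=np.zeros((384,512),bool);m[v0:v1,u0:u1]=1;return m
h=cv2.cvtColor(T["image"],cv2.COLOR_RGB2HSV);g=h[...,2]
print("mat top",rect(T,(g<60)&box(115,170,185,265),.006))
m=(h[...,1]>70)&box(335,145,425,245)
k=cv2.convexHull(np.argwhere(m)[:,::-1].astype(np.int32)); mm=np.zeros((384,512),np.uint8);cv2.fillPoly(mm,[k],1)
print("board",rect(T,mm,.006))
hs=cv2.cvtColor(S["image"],cv2.COLOR_RGB2HSV)
print("mat side",rect(S,(hs[...,2]<60)&box(190,130,280,165),.006))
for u,v in[(219,162),(303,159),(307,234),(220,236)]: print("tray top",cast(T,(u,v),.05))
for nm,uv,z in[("mug",(195,128),.09),("handle",(196,152),.05),("signal l",(230,138),.03),("signal r",(271,125),.03),("driver",(319,160),.01),("wheel",(317,260),.028),("ctrl",(211,257),.026),("beam",(361,275),.016),("beam",(395,250),.016)]: print(nm,cast(T,uv,z)[0].round(3))
# tub top light panel
b=T["image"][145:245,335:425].astype(int)
m=np.zeros((384,512),bool); lab=(h[...,2]>195)&(h[...,1]<25)&box(355,160,400,225)
print("panel",rect(T,lab,.086),lab.sum())
ims=S["image"][260:350,205:320]; e=cv2.resize(np.clip(ims.astype(int)*3-60,0,255).astype(np.uint8)[...,::-1],None,fx=5,fy=5,interpolation=cv2.INTER_CUBIC)
cv2.imwrite("pics/enh.png",e)
e=cv2.resize(np.clip(b*2,0,255).astype(np.uint8)[...,::-1],None,fx=5,fy=5,interpolation=cv2.INTER_NEAREST);cv2.imwrite("pics/enh2.png",e)
E
```

```text
cam [ 0.27389347 -0.00353651  1.45689493]
cam [ 0.50123888 -0.9019028   0.68943523]
mat top (0.4844427490234375, 0.3712376708984375, 238.10552978515625, 127.95256042480469, -7.829071044921875, array([125, 180], dtype=int32), array([174, 254], dtype=int32))
board (0.5464708251953125, -0.3804927978515625, 240.05105590820312, 130.695068359375, 14.00643539428711, array([348, 156], dtype=int32), array([406, 233], dtype=int32))
mat side (0.48536886596679685, 0.36671929931640623, 231.33827209472656, 123.03840637207031, -8.053428649902344, array([200, 140], dtype=int32), array([266, 158], dtype=int32))
tray top [[0.65438337 0.13719294 0.05      ]]
tray top [[ 0.65842239 -0.13724893  0.05      ]]
tray top [[ 0.41336634 -0.14109629  0.05      ]]
tray top [[0.41197052 0.13437833 0.05      ]]
mug [0.759 0.211 0.09 ]
handle [0.69  0.213 0.05 ]
signal l [0.742 0.102 0.03 ]
signal r [ 0.784 -0.036  0.03 ]
driver [ 0.665 -0.194  0.01 ]
wheel [ 0.332 -0.172  0.028]
ctrl [0.348 0.166 0.026]
beam [ 0.283 -0.31   0.016]
beam [ 0.36  -0.423  0.016]Traceback (most recent call last):
  File "<stdin>", line 18, in <module>
  File "h.py", line 13, in rect
    k=max(cs,key=cv2.contourArea)
ValueError: max() iterable argument is empty
```

```bash
python3 - <<'E'
from h import *
T=load("top0.pkl");S=load("side0.pkl")
h=cv2.cvtColor(T["image"],cv2.COLOR_RGB2HSV)
g=T["image"].astype(int)
for v in (165,185,195,205,217): print(v,[tuple(g[v,u]) for u in range(355,402,4)])
ims=S["image"][260:350,205:320]; e=cv2.resize(np.clip(ims.astype(int)*2-30,0,255).astype(np.uint8)[...,::-1],None,fx=5,fy=5,interpolation=cv2.INTER_CUBIC)
cv2.imwrite("pics/enh.png",e)
b=T["image"][150:240,340:415].astype(int)
e=cv2.resize(np.clip(b*1.6,0,255).astype(np.uint8)[...,::-1],None,fx=6,fy=6,interpolation=cv2.INTER_NEAREST);cv2.imwrite("pics/enh2.png",e)
E
```

```text
165 [(np.int64(158), np.int64(136), np.int64(99)), (np.int64(147), np.int64(127), np.int64(93)), (np.int64(161), np.int64(140), np.int64(101)), (np.int64(160), np.int64(138), np.int64(100)), (np.int64(161), np.int64(139), np.int64(101)), (np.int64(168), np.int64(152), np.int64(130)), (np.int64(168), np.int64(158), np.int64(152)), (np.int64(158), np.int64(136), np.int64(100)), (np.int64(160), np.int64(141), np.int64(105)), (np.int64(158), np.int64(153), np.int64(160)), (np.int64(165), np.int64(158), np.int64(165)), (np.int64(163), np.int64(157), np.int64(163))]
185 [(np.int64(163), np.int64(140), np.int64(100)), (np.int64(136), np.int64(117), np.int64(85)), (np.int64(30), np.int64(28), np.int64(26)), (np.int64(75), np.int64(70), np.int64(67)), (np.int64(171), np.int64(161), np.int64(153)), (np.int64(184), np.int64(186), np.int64(186)), (np.int64(182), np.int64(185), np.int64(184)), (np.int64(184), np.int64(187), np.int64(185)), (np.int64(169), np.int64(159), np.int64(151)), (np.int64(154), np.int64(133), np.int64(96)), (np.int64(129), np.int64(121), np.int64(116)), (np.int64(154), np.
[... 1008 characters left out ...]
)), (np.int64(184), np.int64(186), np.int64(186)), (np.int64(170), np.int64(159), np.int64(152)), (np.int64(154), np.int64(132), np.int64(95))]
217 [(np.int64(165), np.int64(159), np.int64(165)), (np.int64(160), np.int64(155), np.int64(161)), (np.int64(156), np.int64(151), np.int64(157)), (np.int64(137), np.int64(118), np.int64(86)), (np.int64(153), np.int64(132), np.int64(96)), (np.int64(29), np.int64(28), np.int64(26)), (np.int64(47), np.int64(43), np.int64(42)), (np.int64(174), np.int64(164), np.int64(156)), (np.int64(177), np.int64(167), np.int64(159)), (np.int64(97), np.int64(90), np.int64(87)), (np.int64(153), np.int64(137), np.int64(113)), (np.int64(147), np.int64(127), np.int64(92))]
```

View pics/enh.png

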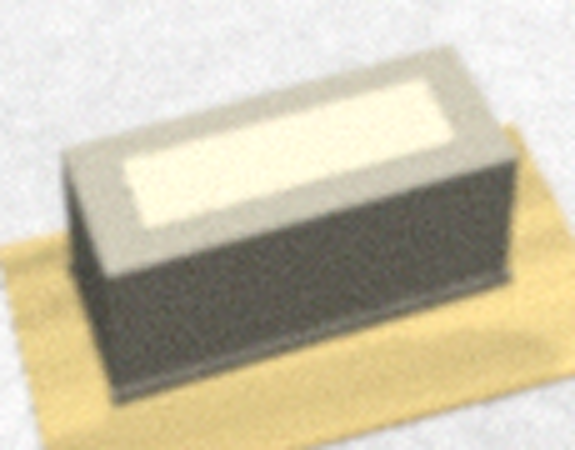

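View pics/enh2.png

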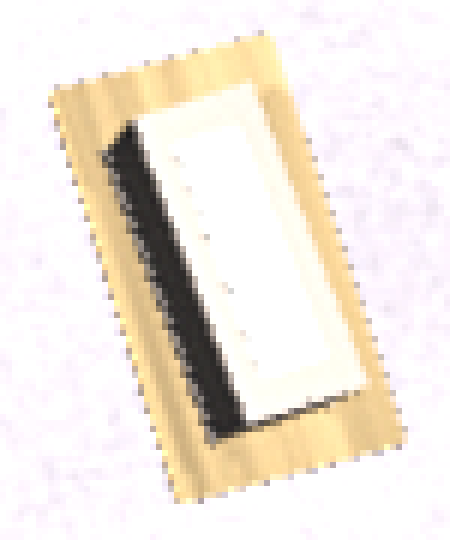

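```bash
python3 - <<'E'
from h import *
T=load("top0.pkl");S=load("side0.pkl")
h=cv2.cvtColor(T["image"],cv2.COLOR_RGB2HSV)
m=((h[...,1]<55)&(h[...,2]>120)).astype(np.uint8)
n,l=cv2.connectedComponents(m,connectivity=4); print((l==l[195,380]).sum())
print("tubtop",rect(T,l==l[195,380],.086))
p=((T["image"][...,2]>175)).astype(np.uint8); n,l=cv2.connectedComponents(p,connectivity=4); print("panel",rect(T,l==l[195,380],.086))
# side: top-face corners from enh crop px/5+offset
for u,v in[(66,153),(108,275),(517,158),(452,47)]: print(cast(S,(205+u/5,260+v/5),.086)[0].round(4))
for u,v in[(125,158),(145,226),(452,138),(428,80)]: print(cast(S,(205+u/5,260+v/5),.086)[0].round(4))
E
```

```text
1117
tubtop (0.5393165893554688, -0.37300265502929686, 169.24147033691406, 65.28206634521484, 16.862117767333984, array([363, 164], dtype=int32), array([400, 219], dtype=int32))
panel (0.539291015625, -0.37374041748046877, 127.84004211425781, 34.03434753417969, 16.97301483154297, array([369, 171], dtype=int32), array([393, 212], dtype=int32))
[ 0.4515 -0.3694  0.086 ]
[ 0.4686 -0.4291  0.086 ]
[ 0.6296 -0.3818  0.086 ]
[ 0.612  -0.3206  0.086 ]
[ 0.4748 -0.3732  0.086 ]
[ 0.4825 -0.4072  0.086 ]
[ 0.6053 -0.3701  0.086 ]
[ 0.5996 -0.3386  0.086 ]
```

jog_arm --pt "0 0 0 0 7" --pt "0 0 0 0 7" --pt "0 0 0 0 7" --pt "0 0 0 0 7" --pt "0 0 0 0 7" --pt "0 0 0 0 7" --pt "0 0 0 0 7" --pt "0 0 0 0 7" --pt "0 0 0 0 7" --pt "0 0 0 0 7" --pt "0 0 0 0 7" --pt "0 0 0 0 7"

```text
time_s: 1.1
tcp_pos: [0.2204, 0.6377, 0.245]
eef_rot: [-89.9, -0.0, 166.6]
contact_force: [-0.1, 0.2, -0.9]
gripper_width: 0.0875
```

jog_arm --pt "0 0 0 0 7" --pt "0 0 0 0 7" --pt "0 0 0 0 7" --pt "0 0 0 0 7" --pt "0 0 0 0 7" --pt "0 0 0 0 7" --pt "0 0 0 0 7" --pt "0 0 0 0 7" --pt "0 0 0 0 4" --pt "0 0 0 0 0" --pt "0 0 0 0 0"

```text
time_s: 2.02
tcp_pos: [0.2205, 0.6377, 0.2451]
eef_rot: [-90.0, 0.0, 107.1]
contact_force: [0.2, 0.2, 0.3]
gripper_width: 0.0875
```

jog_arm --pt "0 -0.0377 0 -0.0094 0" --pt "0 -0.0377 0 -0.0094 0" --pt "0 -0.0377 0 -0.0094 0" --pt "0 -0.0377 0 -0.0094 0" --pt "0 -0.0377 0 -0.0094 0" --pt "0 -0.0377 0 -0.0094 0" --pt "0 -0.0377 0 -0.0094 0" --pt "0 -0.0377 0 -0.0094 0" --pt "0 -0.0377 0 -0.0094 0" --pt "0 -0.0377 0 -0.0094 0" --pt "0 -0.0377 0 -0.0094 0" --pt "0 -0.0377 0 -0.0094 0"

```text
time_s: 3.02
tcp_pos: [0.4607, 0.2362, 0.2459]
eef_rot: [-90.0, -0.0, 107.1]
contact_force: [1.8, -0.1, 0.5]
gripper_width: 0.0878
```

jog_arm --pt "0 -0.038 0 -0.009 0" --pt "0 -0.038 0 -0.009 0" --pt "0 -0.038 0 -0.009 0" --pt "0 -0.035 0 0.009 0" --pt "0 -0.035 0 0.009 0" --pt "0 -0.035 0 0.009 0" --pt "0 -0.035 0 0.009 0" --pt "0 -0.035 0 0.009 0" --pt "0 -0.035 0 0.009 0" --pt "0 -0.035 0 0.009 0" --pt "0 -0.035 0 0.009 0" --pt "0 -0.035 0 0.009 0"

```text
time_s: 4.02
tcp_pos: [0.5332, -0.1899, 0.2457]
eef_rot: [-90.0, 0.0, 107.1]
contact_force: [0.7, 0.8, 0.1]
gripper_width: 0.0879
```

jog_arm --pt "0 -0.035 0 0.009 0" --pt "0 -0.035 0 0.009 0" --pt "0 -0.035 0 0.009 0" --pt "0 -0.035 0 0.009 0" --pt "0 0 0 0 0" --pt "0 0 0 0 0" --pt "0 0 0 0 0"

```text
time_s: 4.6
tcp_pos: [0.5395, -0.3326, 0.2451]
eef_rot: [-90.0, -0.0, 107.0]
contact_force: [-0.1, -0.4, -0.0]
gripper_width: 0.0878
```

jog_arm --pt "0 -0.02 0 0.006 0" --pt "0 -0.02 0 0.0055 0" --pt "0 0 0.03 0 0" --pt "0 0 0.03 0 0" --pt "0 0 0.03 0 0" --pt "0 0 0.02 0 0" --pt "0 0 0 0 0" --pt "0 0 0 0 0"

```text
time_s: 5.27
tcp_pos: [0.5404, -0.373, 0.1354]
eef_rot: [-89.9, -0.0, 107.1]
contact_force: [0.1, -0.6, 1.0]
gripper_width: 0.0875
```

```bash
python3 - <<'E'
from plant import r
from h import *
s=r.get_state(); print(s["tcp_pos"],s["eef_rot"],s["joints"])
out=[]
for n in("side","top"):
    c=r.capture(n); 
    u,v=proj(c,[0.54,-0.374,.086])[0].astype(int)
    out.append(cv2.resize(c["image"][v-50:v+50,u-50:u+50,::-1],None,fx=4,fy=4,interpolation=cv2.INTER_CUBIC))
cv2.imwrite("pics/g1.png",np.hstack(out))
E
```

```text
[ 0.54043217 -0.37299169  0.13538161] [-8.99069847e+01 -4.92561323e-02  1.07073845e+02] [-1.76222428e+01  2.36857603e+01 -9.73488567e+00  1.48972994e-02
 -5.66838682e+01 -5.53120661e+01]
```

View pics/g1.png

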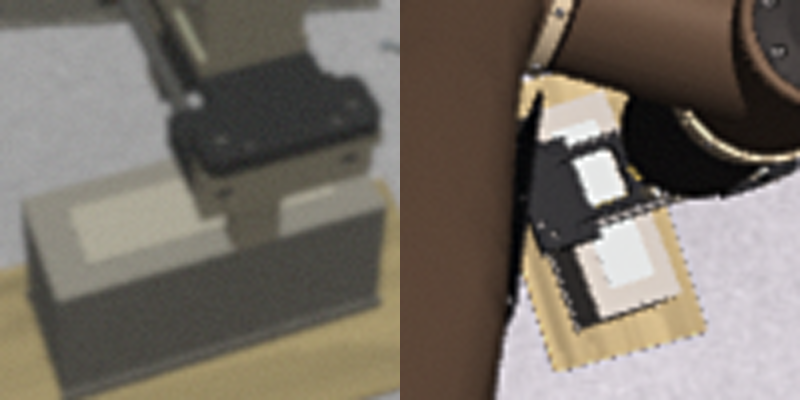

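Gripper straddles the tub, centred and aligned (side crop, finger at about (255,235)). Lowering and gripping.

jog_arm --pt "0 0 0.025 0 0" --pt "0 0 0.025 0 0" --pt "0 0 0.015 0 0" --pt "0 0 0.006 0 0" --pt "0 0 0 0 0" --squeeze 50

```text
time_s: 5.78
tcp_pos: [0.5407, -0.374, 0.0648]
eef_rot: [-90.0, 0.0, 107.0]
contact_force: [0.3, -0.3, 1.2]
gripper_width: 0.0876
```

jog_arm --pt "1 0 0 0 0" --pt "1 0 0 0 0" --pt "1 0 0 0 0" --pt "1 0 0 0 0" --pt "1 0 0 0 0" --pt "1 0 0 0 0" --pt "1 0 0 0 0" --pt "1 0 0 0 0" --squeeze 50

```text
time_s: 6.45
tcp_pos: [0.541, -0.374, 0.0659]
eef_rot: [-90.1, 0.0, 106.9]
contact_force: [-1.4, 3.6, 7.1]
gripper_width: 0.0659
```

jog_arm --pt "1 0 -0.01 0 0" --pt "1 0 -0.02 0 0" --pt "1 0 -0.03 0 0" --pt "1 0 -0.03 0 0" --pt "1 0 -0.02 0 0" --pt "1 0 0 0 0" --pt "1 0 0 0 0" --pt "1 0 0 0 0" --pt "1 0 0 0 0" --squeeze 50

```text
time_s: 7.2
tcp_pos: [0.5393, -0.3736, 0.1725]
eef_rot: [-89.9, -0.1, 106.9]
contact_force: [0.2, -0.1, -5.1]
gripper_width: 0.0659
```

```bash
cat > look.py <<'E'
import sys
from plant import r
from h import *
s=r.get_state(); p=s["tcp_pos"]; print(s["time_s"],p.round(4),s["eef_rot"].round(2),"F",s["contact_force"].round(2),"M",s["moment"].round(3),s["gripper_width"])
out=[]
for n in("side","top"):
    c=r.capture(n); pickle.dump(c,open(f"{n}_{sys.argv[1]}.pkl","wb"))
    u,v=proj(c,p-[0,0,.03])[0].astype(int); u=min(max(u,55),456);v=min(max(v,55),328)
    out.append(cv2.resize(c["image"][v-55:v+55,u-55:u+55,::-1],(400,400),interpolation=cv2.INTER_CUBIC))
cv2.imwrite(f"pics/{sys.argv[1]}.png",np.hstack(out))
E
python3 look.py lift
```

```text
7.2 [ 0.5393 -0.3736  0.1725] [-89.86  -0.14 106.91] F [ 0.17 -0.06 -5.09] M [ 0.133 -0.279  0.005] 0.06591996390699718
```

View pics/lift.png

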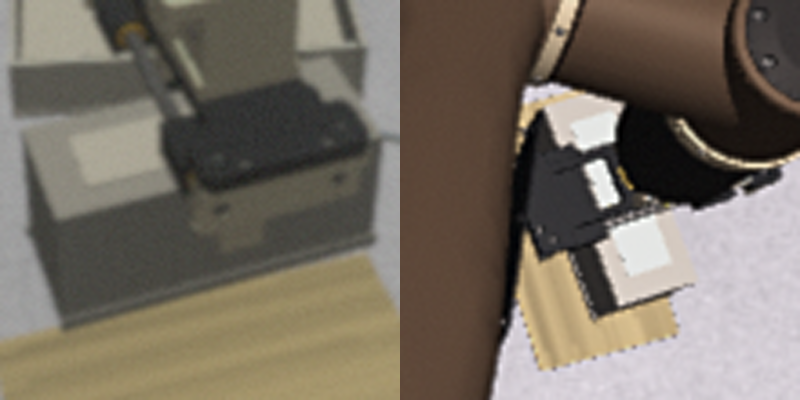

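jog_arm --pt "1 0.008 0 -0.0015 0" --pt "1 0.016 0 -0.003 0" --pt "1 0.024 0 -0.0046 0" --pt "1 0.03 0 -0.0057 0" --pt "1 0.032 0 -0.0061 0" --pt "1 0.032 0 -0.0061 0" --pt "1 0.032 0 -0.0061 0" --pt "1 0.032 0 -0.0061 0" --pt "1 0.032 0 -0.0061 0" --pt "1 0.032 0 -0.0061 0" --pt "1 0.03 0 -0.0057 0" --pt "1 0.027 0 -0.0052 0" --squeeze 60

```text
time_s: 8.3
tcp_pos: [0.5037, -0.0408, 0.1745]
eef_rot: [-90.0, -0.0, 107.0]
contact_force: [-0.1, 0.3, -3.9]
gripper_width: 0.0653
```

jog_arm --pt "1 0.02 0 -0.004 0" --pt "1 0.012 0 -0.0022 0" --pt "1 0.006 0 -0.001 0" --pt "1 0 0 0 3" --pt "1 0 0 0 4" --pt "1 0 0 0 4" --pt "1 0 0 0 3" --pt "1 0 0 0 2" --pt "1 0 0 0 0.9" --pt "1 0 0 0 0" --pt "1 0 0 0 0"

```text
time_s: 9.22
tcp_pos: [0.5004, -0.0048, 0.1745]
eef_rot: [-90.0, 0.0, 90.1]
contact_force: [-0.3, 0.7, -4.7]
gripper_width: 0.0656
```

```bash
python3 look.py tray1
```

```text
9.2167 [ 0.5004 -0.0048  0.1745] [-89.99   0.    90.09] F [-0.34  0.72 -4.74] M [ 0.079 -0.318  0.074] 0.06558384258344964
```

View pics/tray1.png

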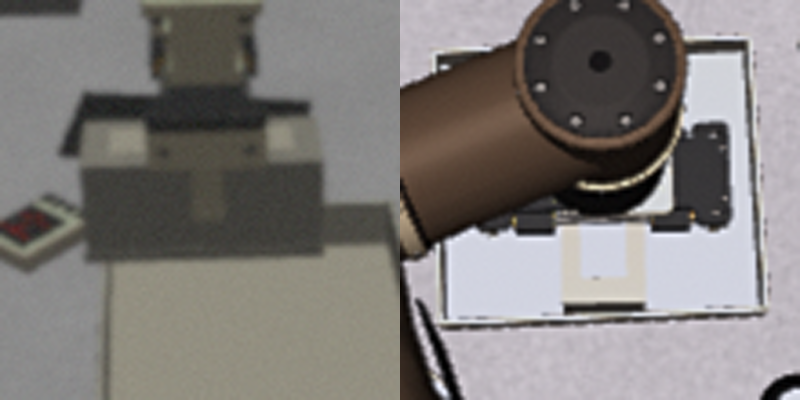

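jog_arm --pt "1 0 0.008 -0.006 0" --pt "1 0 0.013 -0.01 0" --pt "1 0 0.017 -0.013 0" --pt "1 0 0.017 -0.012 0" --pt "1 0 0.013 -0.009 0" --pt "1 0 0.008 -0.006 0" --pt "1 0 0.004 -0.003 0" --pt "1 0 0 0 0" --pt "1 0 0 0 0" --squeeze 20

```text
time_s: 10.07
tcp_pos: [0.5596, -0.0048, 0.0946]
eef_rot: [-90.0, 0.0, 90.0]
contact_force: [-0.4, -0.2, -5.0]
gripper_width: 0.066
```

```bash
python3 look.py tray2
```

```text
10.0667 [ 0.5596 -0.0048  0.0946] [-8.998e+01  1.000e-02  9.003e+01] F [-0.37 -0.17 -4.97] M [ 0.022 -0.29  -0.063] 0.06599309035279553
```

View pics/tray2.png

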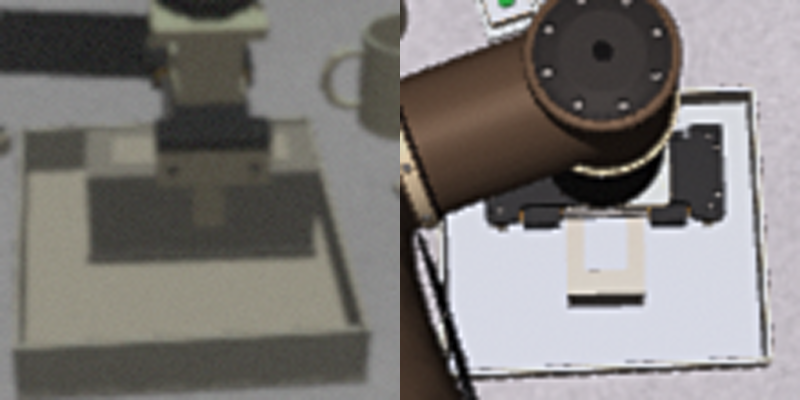

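jog_arm --pt "1 0 0 -0.003 0" --pt "1 0 0 -0.003 0" --pt "1 0 0 -0.004 0" --pt "1 0 -0.003 -0.002 0" --pt "1 0 -0.003 -0.002 0" --pt "1 0 -0.003 -0.002 0" --pt "1 0 -0.003 -0.002 0" --pt "1 0 -0.002 -0.002 0" --pt "1 0 0 0 0" --squeeze 15

```text
time_s: 10.92
tcp_pos: [0.5785, -0.0051, 0.1084]
eef_rot: [-89.9, 0.0, 90.0]
contact_force: [-4.9, -1.1, -3.5]
gripper_width: 0.0661
```

```bash
python3 look.py tip1
```

```text
10.9167 [ 0.5785 -0.0051  0.1084] [-8.985e+01  3.000e-02  9.001e+01] F [-4.87 -1.1  -3.49] M [-0.046  1.615  0.084] 0.06614459226124908
```

View pics/tip1.png

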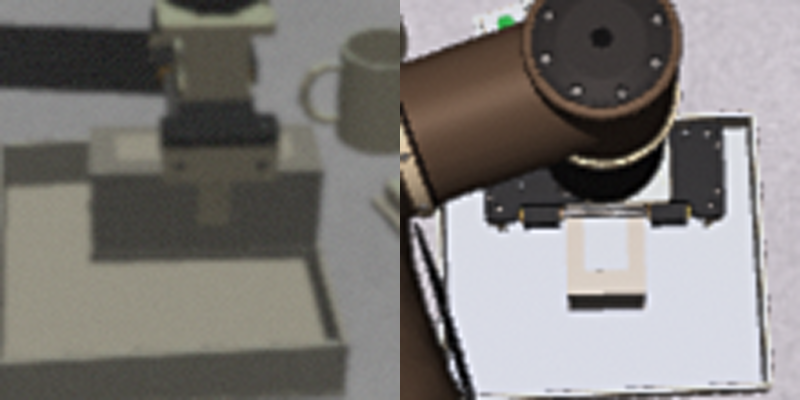

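jog_arm --pt "1 0 -0.003 -0.0025 0" --pt "1 0 -0.003 -0.0025 0" --pt "1 0 -0.002 -0.003 0" --pt "1 0 -0.002 -0.003 0" --pt "1 0 -0.002 -0.003 0" --pt "1 0 -0.002 -0.003 0" --pt "1 0 -0.002 -0.003 0" --pt "1 0 0 0 0" --squeeze 15

```text
time_s: 11.68
tcp_pos: [0.5985, -0.0053, 0.1252]
eef_rot: [-89.8, 0.1, 90.0]
contact_force: [-9.9, -1.2, 3.0]
gripper_width: 0.0659
```

```bash
python3 look.py tip2
```

```text
11.6833 [ 0.5985 -0.0053  0.1252] [-8.984e+01  6.000e-02  9.004e+01] F [-9.92 -1.15  3.01] M [-0.34   3.619  0.117] 0.06590289143260072
```

View pics/tip2.png

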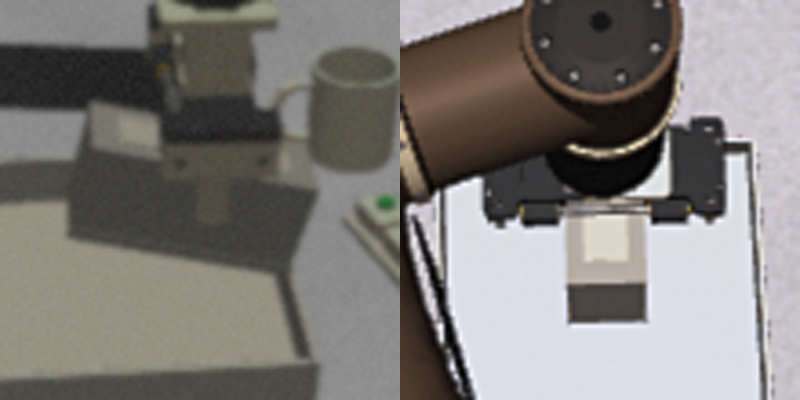

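```bash
cat > tilt.py <<'E'
# usage: tilt.py tag yplane u1 v1 u2 v2 (crop pixels) ; needs tcp
import sys
from h import *
from plant import r
p=r.get_state()["tcp_pos"]; c=load(f"side_{sys.argv[1]}.pkl"); y=float(sys.argv[2])
u,v=proj(c,p-[0,0,.03])[0].astype(int); u=min(max(u,55),456);v=min(max(v,55),328)
f=192/np.tan(np.radians(c["vfov"])/2);R=c["R"];o=-R.T@c["t"]
q=[float(a) for a in sys.argv[3:]]
P=[]
for a,b in zip(q[::2],q[1::2]):
    d=R.T@np.array([(u-55+a*110/400-c["cx"])/f,(v-55+b*110/400-c["cy"])/f,1]); X=o+d*(y-o[1])/d[1]; P.append(X); print(X.round(4))
D=P[1]-P[0]; print("len",np.linalg.norm(D),"tilt",np.degrees(np.arctan2(-D[2],D[0])))
E
python3 tilt.py tip2 -0.038 70 237 290 272; python3 tilt.py tip2 -0.038 85 145 316 190
```

```text
[ 0.4989 -0.038   0.0894]
[ 0.664  -0.038   0.0506]
len 0.1695593462739838 tilt 13.234324586148885
[ 0.5117 -0.038   0.1678]
[ 0.6786 -0.038   0.1238]
len 0.1725649533901129 tilt 14.77346207855942
```

```bash
python3 - <<'E'
from h import *
T=load("top0.pkl")
g=cv2.cvtColor(T["image"],cv2.COLOR_RGB2GRAY).astype(int)
for u in(235,260,285):
    print(u,[(v,g[v,u]) for v in range(152,170)])
    print([ (v,cast(T,(u,v),.05)[0][0].round(4)) for v in range(156,166)])
c=load("side_tip2.pkl")["image"][...,::-1]
e=cv2.resize(c[130:260,190:340],None,fx=5,fy=4.5,interpolation=cv2.INTER_CUBIC);cv2.imwrite("pics/tip2b.png",np.clip(e*1.5,0,255))
E
```

```text
235 [(152, np.int64(163)), (153, np.int64(167)), (154, np.int64(166)), (155, np.int64(164)), (156, np.int64(162)), (157, np.int64(166)), (158, np.int64(159)), (159, np.int64(142)), (160, np.int64(191)), (161, np.int64(54)), (162, np.int64(34)), (163, np.int64(50)), (164, np.int64(125)), (165, np.int64(191)), (166, np.int64(189)), (167, np.int64(186)), (168, np.int64(186)), (169, np.int64(186))]
[(156, np.float64(0.6735)), (157, np.float64(0.6701)), (158, np.float64(0.6667)), (159, np.float64(0.6634)), (160, np.float64(0.66)), (161, np.float64(0.6566)), (162, np.float64(0.6532)), (163, np.float64(0.6499)), (164, np.float64(0.6465)), (165, np.float64(0.6431))]
260 [(152, np.int64(155)), (153, np.int64(155)), (154, np.int64(154)), (155, np.int64(152)), (156, np.int64(155)), (157, np.int64(158)), (158, np.int64(165)), (159, np.int64(181)), (160, np.int64(59)), (161, np.int64(35)), (162, np.int64(57)), (163, np.int64(159)), (164, np.int64(192)), (165, np.int64(188)), (166, np.int64(186)), (167, np.int64(187)), (168, np.int64(186)), (169, np.int64(187))]
[(156, np.float64(0.6717)), (157, n
[... 321 characters left out ...]
(159)), (156, np.int64(163)), (157, np.int64(177)), (158, np.int64(134)), (159, np.int64(49)), (160, np.int64(35)), (161, np.int64(71)), (162, np.int64(195)), (163, np.int64(190)), (164, np.int64(186)), (165, np.int64(185)), (166, np.int64(186)), (167, np.int64(187)), (168, np.int64(186)), (169, np.int64(187))]
[(156, np.float64(0.6699)), (157, np.float64(0.6665)), (158, np.float64(0.6631)), (159, np.float64(0.6597)), (160, np.float64(0.6564)), (161, np.float64(0.653)), (162, np.float64(0.6496)), (163, np.float64(0.6463)), (164, np.float64(0.6429)), (165, np.float64(0.6395))][ WARN:0@0.095] global loadsave.cpp:1063 imwrite_ Unsupported depth image for selected encoder is fallbacked to CV_8U.
```

View pics/tip2b.png

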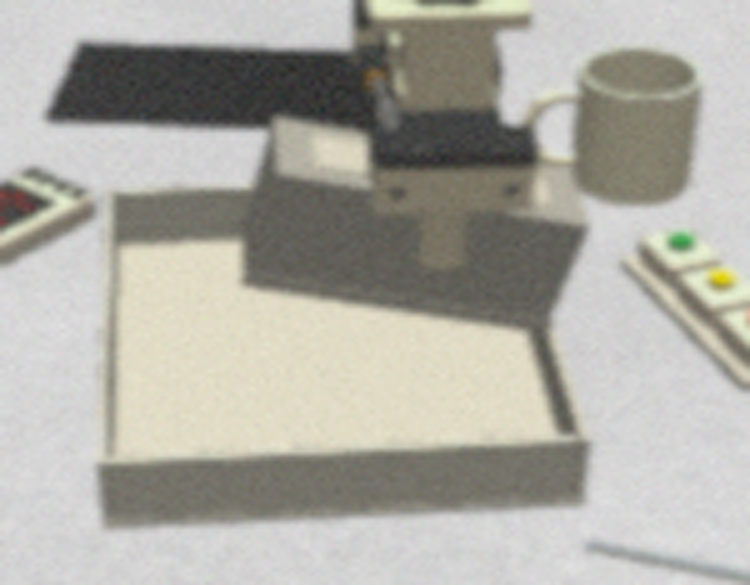

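jog_arm --pt "1 0 0 0.01 0" --pt "1 0 0 0.01 0" --pt "1 0 0.008 0 0" --pt "1 0 0.008 0 0" --pt "1 0 0 -0.004 0" --pt "1 0 0 -0.004 0" --pt "1 0 -0.002 -0.0035 0" --pt "1 0 -0.002 -0.0035 0" --pt "1 0 -0.002 -0.0035 0" --pt "1 0 -0.002 -0.0035 0" --pt "1 0 0 0 0" --squeeze 15

```text
time_s: 12.7
tcp_pos: [0.5999, -0.005, 0.1163]
eef_rot: [-89.7, 0.0, 90.0]
contact_force: [-8.6, 0.6, -1.7]
gripper_width: 0.0658
```

```bash
python3 look.py tip3
```

```text
12.7 [ 0.5999 -0.005   0.1163] [-8.972e+01  4.000e-02  9.002e+01] F [-8.62  0.64 -1.69] M [0.605 2.857 0.268] 0.06575486790062116
```

View pics/tip3.png

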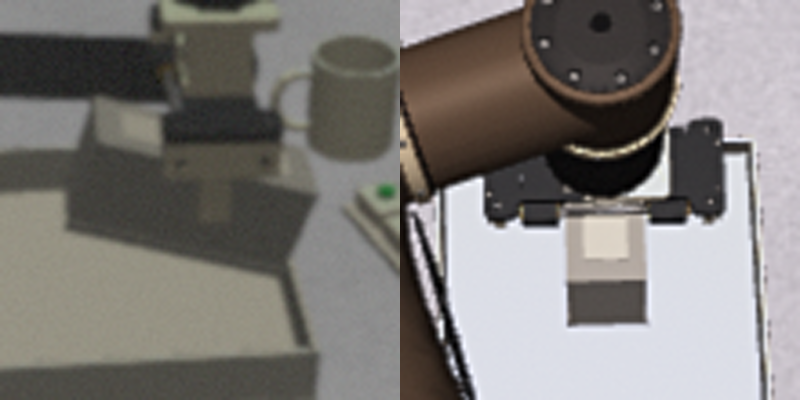

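```bash
python3 tilt.py tip3 -0.038 67 230 287 272; python3 tilt.py tip3 -0.038 85 140 316 192;
```

```text
[ 0.4966 -0.038   0.086 ]
[ 0.6623 -0.038   0.0404]
len 0.17184615743207673 tilt 15.388757897325753
[ 0.5116 -0.038   0.1629]
[ 0.6794 -0.038   0.1125]
len 0.17517745974651788 tilt 16.724922574129284
```

jog_arm --pt "1 0 -0.001 -0.003 0" --pt "1 0 -0.002 -0.003 0" --pt "1 0 -0.002 -0.003 0" --pt "1 0 -0.002 -0.003 0" --pt "1 0 -0.001 -0.002 0" --pt "1 0 0 0 0" --squeeze 15

```text
time_s: 13.3
tcp_pos: [0.6141, -0.0049, 0.1247]
eef_rot: [-89.8, 0.0, 90.0]
contact_force: [-9.1, 1.7, 2.1]
gripper_width: 0.0659
```

```bash
python3 look.py tip4
```

```text
13.3 [ 0.6141 -0.0049  0.1247] [-8.977e+01  3.000e-02  9.003e+01] F [-9.08  1.7   2.08] M [0.865 3.062 0.264] 0.06591074767651518
```

View pics/tip4.png

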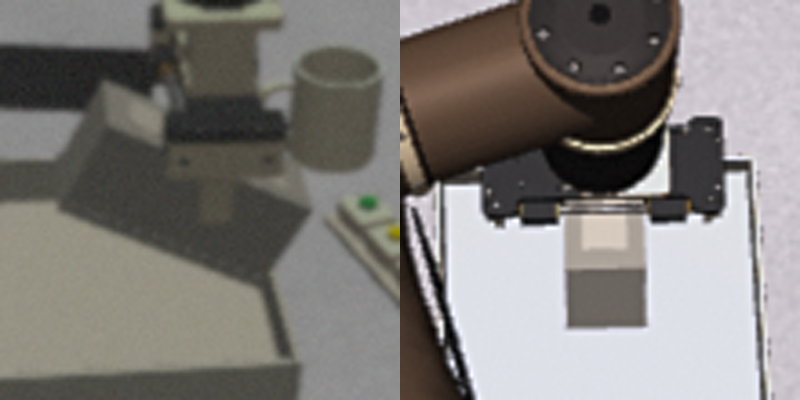

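```bash
python3 tilt.py tip4 -0.038 60 210 268 283; python3 tilt.py tip4 -0.038 92 125 308 212;
```

```text
[ 0.5055 -0.038   0.113 ]
[ 0.6617 -0.038   0.0403]
len 0.1722425883324473 tilt 24.964126331380953
[ 0.5297 -0.038   0.1834]
[ 0.6875 -0.038   0.1042]
len 0.17661138486463357 tilt 26.657777171982147
```

jog_arm --pt "1 0 -0.001 -0.002 0" --pt "1 0 0 -0.0015 0" --pt "1 0 0 0 0" --squeeze 15

```text
time_s: 13.65
tcp_pos: [0.6174, -0.0049, 0.1261]
eef_rot: [-89.8, 0.0, 90.0]
contact_force: [-10.5, 1.2, 5.3]
gripper_width: 0.0663
```

jog_arm --pt "1 0 0 0 0" --pt "1 0 0 0 0" --pt "1 0 0 0.008 0" --pt "1 0 -0.015 0.015 0" --pt "1 0 -0.02 0.015 0" --pt "1 0 -0.012 0.015 0" --pt "1 0 0 0.015 0" --pt "1 0 0 0.015 0" --pt "1 0 0 0.015 0" --pt "1 0 0 0.015 0" --pt "1 0 0 0.015 0" --pt "1 0 0 0.01 0" --squeeze 60

```text
time_s: 14.65
tcp_pos: [0.4802, -0.0048, 0.173]
eef_rot: [-90.1, -0.0, 90.0]
contact_force: [0.7, 0.5, -5.4]
gripper_width: 0.0658
```

```bash
python3 look.py sh0
```

```text
14.65 [ 0.4802 -0.0048  0.173 ] [-9.007e+01 -3.000e-02  9.002e+01] F [ 0.66  0.5  -5.4 ] M [ 0.049 -0.267  0.036] 0.06581954637941931
```

View pics/sh0.png

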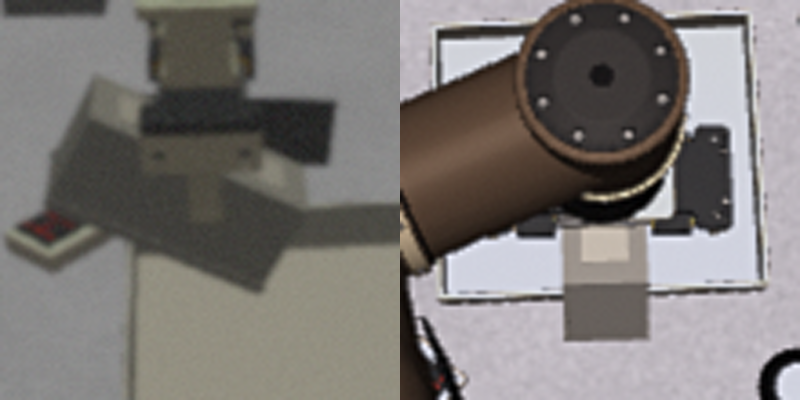

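jog_arm --pt "1 0 0.005 0.012 0" --pt "1 0 0.005 0.012 0" --pt "1 0 0 0.01 0" --pt "1 0 0 0 0" --pt "1 0 0 -0.03 0" --pt "1 0 0 -0.041 0" --pt "1 0 0 0 0" --pt "1 0 0 0 0"

```text
time_s: 15.42
tcp_pos: [0.521, -0.0045, 0.1623]
eef_rot: [-90.1, 0.0, 90.0]
contact_force: [15.7, 2.2, -7.4]
gripper_width: 0.0657
```

```bash
python3 look.py sh1
```

```text
15.4167 [ 0.521  -0.0045  0.1623] [-9.005e+01  3.000e-02  9.002e+01] F [15.69  2.21 -7.41] M [ 1.225 -6.159  0.057] 0.06572442972517986
```

View pics/sh1.png

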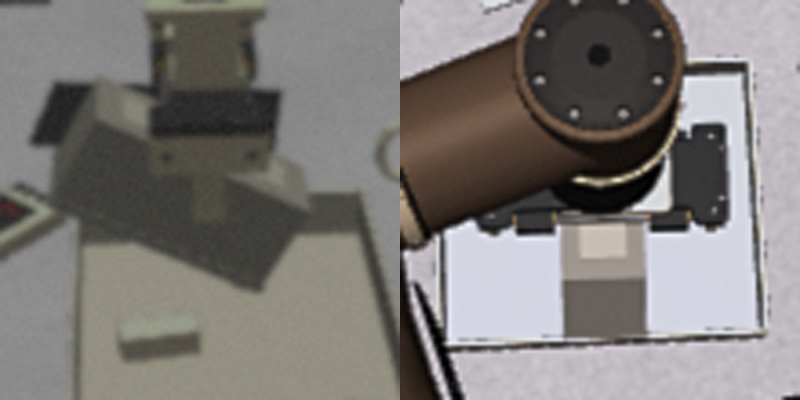

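One module is already out, in the tray near side-crop (160,338). More strokes.

jog_arm --pt "1 0 0 0.008 0" --pt "1 0 0 0.015 0" --pt "1 0 0 0.016 0" --pt "1 0 0 0.016 0" --pt "1 0 0 0.01 0" --pt "1 0 0 0.004 0" --pt "1 0 0 0 0" --pt "1 0 0 -0.03 0" --pt "1 0 0 -0.041 0" --pt "1 0 0 0 0" --pt "1 0 0 0 0" --pt "1 0 0 0 0"

```text
time_s: 16.52
tcp_pos: [0.5203, -0.0049, 0.1619]
eef_rot: [-89.9, 0.0, 90.0]
contact_force: [0.2, -0.2, -2.0]
gripper_width: 0.0656
```

```bash
python3 look.py sh2
```

```text
16.5167 [ 0.5203 -0.0049  0.1619] [-8.992e+01  3.000e-02  9.000e+01] F [ 0.17 -0.2  -2.05] M [ 0.009 -0.163 -0.005] 0.06555465134971027
```

View pics/sh2.png

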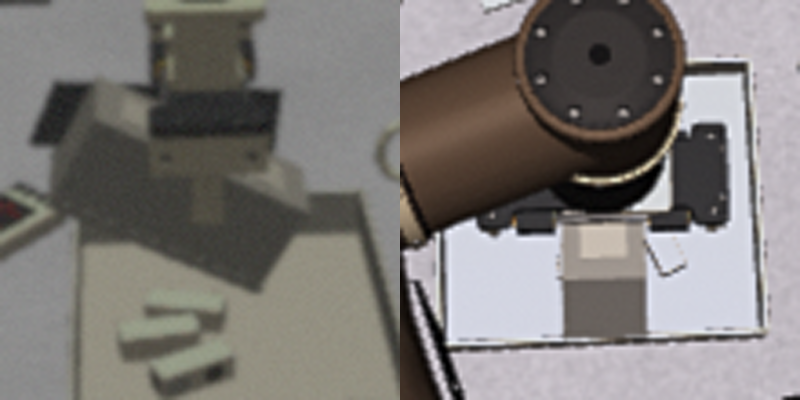

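All three modules are in the tray (side crop around (185,305), (160,338), (195,368)), and the load is 2.05 N, the empty tub. Next the mat.

jog_arm --pt "1 0 0 0 0" --pt "1 0 0 0 0" --pt "1 0 -0.01 0 0" --pt "1 0 -0.02 0 0" --pt "1 0.01 -0.01 0 0" --pt "1 0.02 0 0 0" --pt "1 0.03 0 0 0" --pt "1 0.035 0 0 0" --pt "1 0.035 0 0 0" --pt "1 0.035 0 0 0" --pt "1 0.035 0 0 0" --pt "1 0.035 0 0 0"

```text
time_s: 17.62
tcp_pos: [0.5196, 0.2326, 0.2037]
eef_rot: [-90.1, -0.1, 90.1]
contact_force: [2.0, -0.1, -2.1]
gripper_width: 0.0658
```

jog_arm --pt "1 0.035 0 0 0" --pt "1 0.035 0 0 0" --pt "1 0.03 0 0 0" --pt "1 0.02 0 0 0" --pt "1 0.01 0 0 0" --pt "1 0.005 0 0 0" --pt "1 0 0 0 4" --pt "1 0 0 0 3.9" --pt "1 0 0 0 0" --pt "1 0 0 0 0"

```text
time_s: 18.45
tcp_pos: [0.52, 0.3644, 0.2029]
eef_rot: [-90.0, -0.0, 82.2]
contact_force: [-0.3, 0.3, -1.9]
gripper_width: 0.0655
```

```bash
python3 look.py mat1; python3 - <<'E'
from h import *
c=load("top_mat1.pkl");cv2.imwrite("pics/mat1t.png",c["image"][...,::-1])
E
```

```text
18.45 [0.52   0.3644 0.2029] [-90.   -0.   82.2] F [-0.32  0.35 -1.94] M [ 0.015 -0.241 -0.009] 0.06553493548456524
```

View pics/mat1.png

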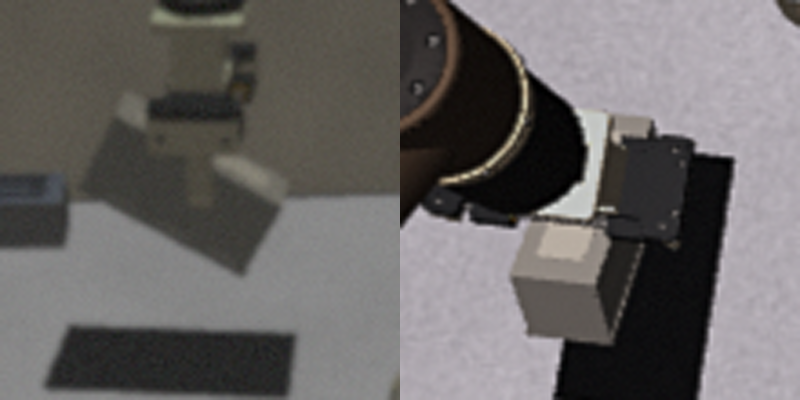

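View pics/mat1t.png

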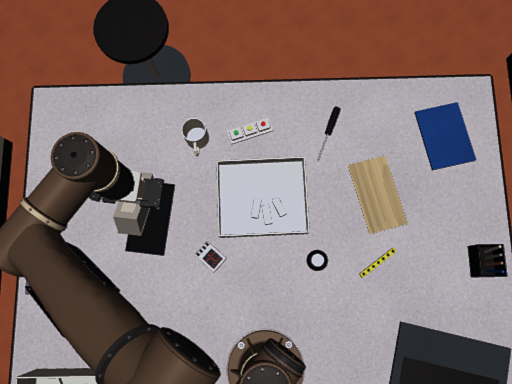

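```bash
python3 tilt.py mat1 0.331 84 190 243 274; python3 tilt.py mat1 0.331 118 112 283 200
```

```text
[0.4129 0.331  0.1991]
[0.5556 0.331  0.1128]
len 0.16671201246020723 tilt 31.147563263229834
[0.4475 0.331  0.2696]
[0.5926 0.331  0.1851]
len 0.16793462190562933 tilt 30.226770488363222
```

jog_arm --pt "1 0 0.01 0 0" --pt "1 0 0.02 0 0" --pt "1 0 0.025 0 0" --pt "1 0 0.02 0 0" --pt "1 0 0.012 0 0" --pt "1 0 0.006 0 0" --pt "1 0 0.004 0 0" --pt "1 0 0.003 0 0" --pt "1 0 0 0 0" --squeeze 20

```text
time_s: 19.3
tcp_pos: [0.5202, 0.3655, 0.1028]
eef_rot: [-90.0, -0.0, 82.1]
contact_force: [-0.9, -0.4, -3.1]
gripper_width: 0.066
```

jog_arm --pt "1 0 0.003 0 0" --pt "1 0 0.003 0 0" --pt "1 0 0.003 0.003 0" --pt "1 0 0.003 0.005 0" --pt "1 0 0.003 0.005 0" --pt "1 0 0.003 0.004 0" --pt "1 0 0 0 0" --squeeze 8

```text
time_s: 19.88
tcp_pos: [0.5021, 0.3681, 0.0844]
eef_rot: [-90.0, -0.0, 82.2]
contact_force: [-2.4, 1.4, 0.4]
gripper_width: 0.066
```

```bash
python3 look.py mat2
```

```text
19.8833 [0.5021 0.3681 0.0844] [-8.999e+01 -4.000e-02  8.217e+01] F [-2.37  1.37  0.38] M [0.372 0.378 0.038] 0.06603333281712868
```

View pics/mat2.png

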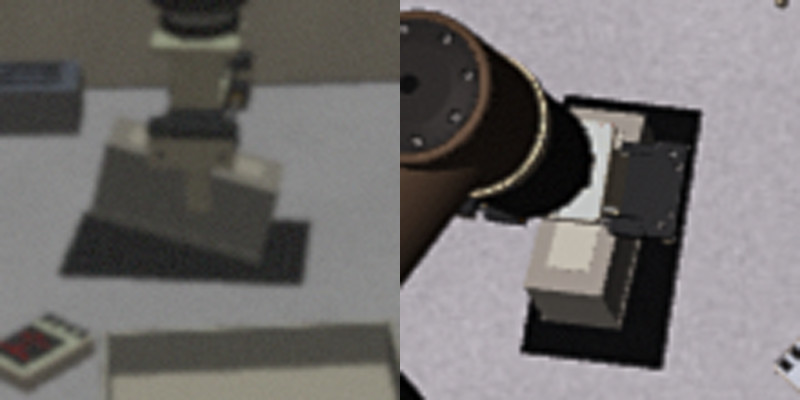

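jog_arm --pt "1 0 0.003 0.0035 0" --pt "1 0 0.003 0.0035 0" --pt "1 0 0.003 0.003 0" --pt "1 0 0.003 0.003 0" --pt "1 0 0.003 0.003 0" --pt "1 0 0.0025 0.002 0" --pt "1 0 0 0 0" --squeeze 8

```text
time_s: 20.57
tcp_pos: [0.4847, 0.3697, 0.0662]
eef_rot: [-90.0, 0.1, 82.1]
contact_force: [-0.5, 0.2, -1.6]
gripper_width: 0.0656
```

```bash
python3 look.py mat3
```

```text
20.5667 [0.4847 0.3697 0.0662] [-8.997e+01  7.000e-02  8.214e+01] F [-0.51  0.15 -1.65] M [-0.011 -0.175  0.003] 0.06555501459192228
```

View pics/mat3.png

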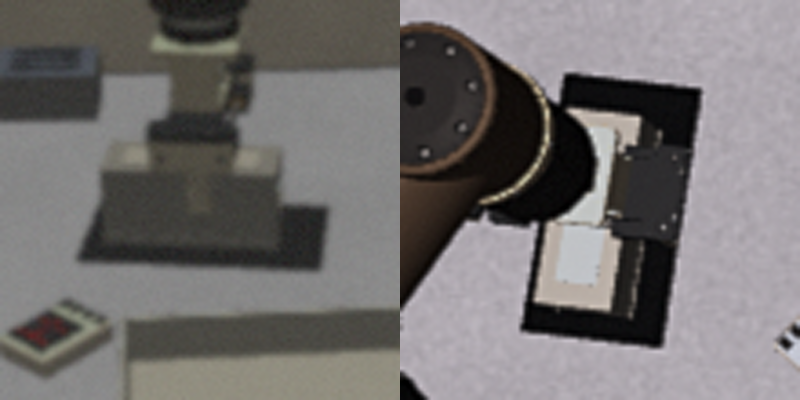

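jog_arm --pt "1 0 0.001 0 0" --pt "1 0 0.001 0 0" --pt "1 0 0.001 0 0" --pt "1 0 0 0 0" --squeeze 4

```text
time_s: 21.0
tcp_pos: [0.4856, 0.3695, 0.0645]
eef_rot: [-90.0, 0.0, 82.1]
contact_force: [-0.6, -2.8, 3.5]
gripper_width: 0.0659
```

```bash
python3 -c "
from plant import r
s=r.get_state();print(s['tcp_pos'],s['contact_force'],s['moment'])"
```

```text
[0.48559935 0.36952345 0.06451375] [-0.63094092 -2.80975669  3.51714519] [-0.89109519  0.03342829  0.05747474]
```

On the mat (pushing up 3.5 N). Releasing slowly and rising.

jog_arm --pt "0.2 0 0 0 0" --pt "0 0 0 0 0" --pt "0 0 0 0 0" --pt "0 0 0 0 0" --pt "0 0 0 0 0" --pt "0 0 0 0 0" --pt "0 0 -0.01 0 0" --pt "0 0 -0.02 0 0" --pt "0 0 -0.03 0 0" --pt "0 0 -0.04 0 0" --pt "0 0 -0.04 0 0" --pt "0 0 -0.03 0 0"

```text
time_s: 22.0
tcp_pos: [0.4858, 0.3703, 0.2386]
eef_rot: [-90.1, -0.1, 82.2]
contact_force: [0.8, 0.7, 0.4]
gripper_width: 0.088
```

jog_arm --pt "0 0.03 -0.03 -0.02 0" --pt "0 0.04 0 0 0" --pt "0 0.04 0 0 0" --pt "0 0.04 0 0 0" --pt "0 0.04 0 0 0" --pt "0 0.03 0 0 0" --pt "0 0.02 0 0 0" --pt "0 0 0 0 0" --pt "0 0 0 0 0"

```text
time_s: 22.75
tcp_pos: [0.5348, 0.6028, 0.2598]
eef_rot: [-90.0, 0.1, 82.2]
contact_force: [-0.5, -0.3, 0.3]
gripper_width: 0.0876
```

```bash
python3 - <<'E'
from plant import r
from h import *
s=r.get_state();print(s['time_s'],s['tcp_pos'],s['contact_force'],s['gripper_width'])
o=[]
for n in("side","top"):
    c=r.capture(n);pickle.dump(c,open(f"{n}_end.pkl","wb"))
    cv2.imwrite(f"pics/end_{n}.png",c["image"][...,::-1])
T=load("top_end.pkl");g=cv2.cvtColor(T["image"],cv2.COLOR_RGB2HSV)
m=((g[...,2]>120)).astype(np.uint8); 
u,v=proj(T,[.485,.37,.086])[0].astype(int); n,l=cv2.connectedComponents(m,connectivity=4)
print((u,v),rect(T,l==l[v,u],.086))
E
```

```text
22.75 [0.53482198 0.60280694 0.25984126] [-0.54233392 -0.30675413  0.28959922] 0.08760192463557065
(np.int64(143), np.int64(212)) (0.473084716796875, 0.371144287109375, 169.1370849609375, 65.39447784423828, -7.558418273925781, array([129, 190], dtype=int32), array([157, 244], dtype=int32))
```

View pics/end_top.png

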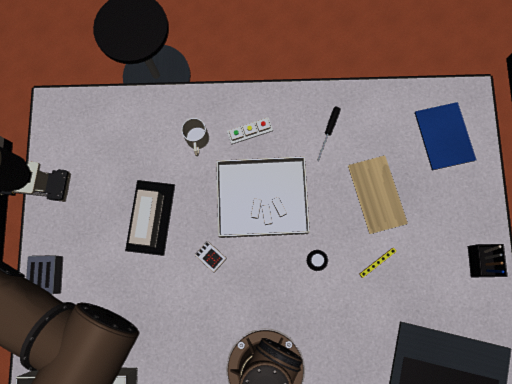

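View pics/end_side.png

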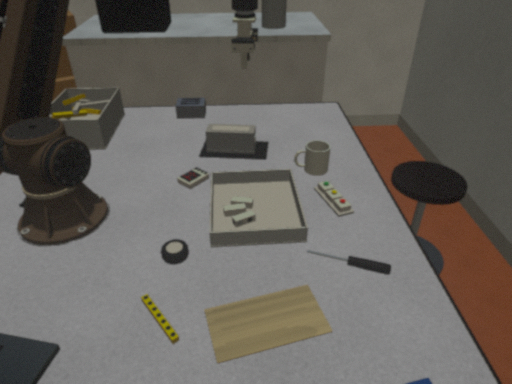

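```bash
python3 -c "
from plant import r
print(r.close_job())"
```

```text
the job is handed in; nothing more can be done
None
```

The tub is empty and sits mouth down on the mat, the three modules are in the tray, and I handed the job in at about 23 s. No verdict was reported.

**Tipping:** The jog tool only turns about the vertical, so I tipped the tub by pressing its open end against the tray's far wall and letting it pivot in the grip. My first push rode up onto the wall rim at about 14°, so I backed off, went lower and pushed again. The tilt read 25–27° at the wall. A later picture read 30–31°, so the strokes may have been slightly under the 30–40° you asked for.

**Emptying:** Two quick strokes that stopped dead released all three modules. The measured load fell from about 5.2 N to 2.05 N, which matches the empty 220 g tub.

**Placing:** I rolled the tub level on its rim over the mat at low grip force. The highest upward force I read there was 3.5 N, but I only sampled it between moves.

**Last checks:**
- **Tub:** about 11 mm off the mat's centre along and 1 mm across, long side within 0.3° of the mat's, and it looks level.
- **Modules:** all three lie in the tray in both views.
- **Bystanders:** they look unmoved by eye; I did not measure them.
- **Gripper:** open and clear of everything.

I never saw the label directly. I inferred the open end because no label showed on the end facing the robot and the load sat at that end. The direction of that reading was clear, but it came out about two to three times larger than I expected, and I did not explain the difference.

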